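# Take the bearing ball off the comparator and hold it under the magnifier

## Robot

A 7-joint arm with a two-finger parallel gripper is mounted at the origin on the work surface. World frame = base frame: x ahead of the robot, y to its left, z up, the work surface at z = 0. Lengths are in m, angles in degrees, forces in N, time in s.
With the tool pointing down it reaches from about 0.4 to 0.9 m from the base axis. Payload 5.5 kg.
Tool frame: the origin (TCP) lies at the very end of the fingers, on their centre line; the grasp point (between the pads) lies 19 mm behind it; z points along the fingers, y is the line along which they close (so a half turn about z gives the same grasp; the last joint's range is limited). The gripper opens to 85 mm and grips with 20 to 120 N. Pads are 22 mm wide; open, the fingers measure 114 mm over their backs; the gripper's body (76 mm by 85 mm) begins 54 mm behind the grasp point. The pads swing forward as they close: fully open they stand 13 mm farther back than shut.
Start: joints at [87.731, 28.699, -24.465, 88.831, 12.651, 65.22, -12.049], TCP at [0.194, -0.62, 0.231] pointing down, gripper open.
Joint ranges: [-164.97, 164.97], [-17.58, 116.51], [-87.97, 89.64], [11.32, 138.91], [-80.73, 260.73], [10.89, 115.49], [-147.41, 147.41]. Speed limits (degrees/s): [147.25, 147.25, 180, 180, 180, 180, 180].

## Interface

Orientations are given as [roll, pitch, yaw] about the fixed x, y, z axes, in that order (R = Rz(yaw) Ry(pitch) Rx(roll)).
In Python, from bench import robot, vision, job gives the robot as it stands.
- The arm moves only by the tool jog_arm, never from a script. Its argument "increments" is a list of rows, each a list of 5 numbers: the shift along the tool's x, y, z in cm, then the turn about the tool's z in degrees, then the finger opening in cm, from 0 to 8.54. A call has 1 to 10 rows; each row is the pose to reach, as a shift and turn from the pose commanded when the call began, along the tool's axes at that moment; what a row does not reach only later rows make up. A row lasts 1/12 s, in which the tool goes at most 41.7 mm and 7.16 degrees, less where a joint would pass 70% of its speed; a pose out of reach is approached as far as the arm can. A call with a gripper value outside its range is refused whole. The fingers move at their own pace and stop on an object; "grip_force" is the grip in N (left out, the last holds). Time passes only in rows, so rows that repeat a pose let the fingers close. It gives the time, the measured TCP pose, the force, the opening and the grip force at its end, in the units of the state.
- robot.read_state(): the state, without advancing time (a new reading comes with each control period).
- vision.read_camera(name): name is "scene" or "top" or "wrist"; returns a dict with "color" (480x640x3 uint8, red, green, blue), "depth" (480x640 float32, m along the optical axis (not along the pixel's ray), 0 where there is no reading), "intrinsics" (3x3 intrinsics, pixels), "view" (4x4, takes a point from world to camera coordinates). Camera axes: x right, y down, z forward; pixel columns grow to the right and rows downward; lengths in m; the calibration is good to about 2 mm. A picture is of the moment at which its call begins.
- job.hand_in(): hands the job in; it is judged then, once.
The state is a dict: "time": time; "qpos": joint angles; "qvel": joint speeds; "joint_efforts": joint torques, N m; "tool_pos": TCP position; "orientation": TCP orientation; "force": force on the tool from outside, world axes, zero at the start; "moment": the same for the moment, N m; "opening": opening from 0.0 (shut) to 1.0 (fully open); "gripper_force": force on a finger pad.
Only numpy, scipy, OpenCV 4.12 (cv2) and the standard library are available. Lean on these libraries where they do the work, as an engineer would, in place of code of your own. Each camera call takes 0.05 s, during which the arm holds its last target. There are 200 camera calls.

## Task

The bearing ball has been gauged: press the lifting lever on top of the dial comparator right down to its stop so that the measuring tip is lifted clear of the ball, then take the ball tray by its handle and draw it out forwards, without pressing the ball against the tip. Carry the tray so that the ball never leaves its pocket and bring the ball under the middle of the bench magnifier's lens, about 10 cm below the glass; finish there, still holding the tray, level and motionless in mid-air for inspection. Leave the lever down and do not shift the other things on the bench.

Things in the scene. Friction and masses are not known exactly. Their poses are not given: they have to be found in the camera images.
- lifter (a joint): lifting lever on top of the dial indicator, rad: 0 = tip down on the ball, 0.6 = lever pressed down to its stop, tip lifted 9.5 mm. It pivots about the comparator's x axis and sticks out to its +y side, outer end 0.3 rad up at 0, 0.3 rad down at 0.6. It takes about 2 N at the finger pad and stays where it is left.
- lifter_pad (a point): middle of the top face of the lever's round black finger pad (20 mm across, 4 mm thick), 52 mm out from the pivot; pressed down from above. Its height over the bench is 218 mm at joint 0 and 188 mm at the stop; it sinks almost straight down. Towards the comparator's -y stand the pivot (50 mm away, 206 mm high) and the spindle's cap (66 mm away, up to 217 mm high).
- spindle_tip (a point): underside of the flat measuring tip (10 mm across); axes as comparator. Once lifted it is about 9 mm above the ball, so the tray can rise only a few mm until drawn 60 mm forwards (-x). The dial (58 mm across, 127 to 185 mm over the bench) is above the tip, its face 19 mm in front of the tip's axis.
- tray_grip (a point): middle of the tray's black handle grip, a bar 70 mm long (along the tray's x), 14 wide, 16 high, 54 mm above the bench at the start, in front of the base with free space below. The tray's +x points from handle to ball: the pocket's middle is 118 mm along +x and the ball's centre 6 mm higher than this point. Axes as tray.
- pocket (a point): where the ball's centre is when it sits in the middle of the tray's pocket (16 mm above the tray's underside). The pocket is round, 21 mm across, 2.5 mm deep, with a flat floor; the ball can roll 3 mm to each side and goes over the rim when the tray tips some 35 degrees. The point's z is the tray's up axis.
- ball_center (a point): centre of the loose steel bearing ball, 25 mm across, 64 g, in the tray's pocket.
- lens (a point): middle of the bench magnifier's level round lens, 320 mm above the bench. Its white ring is 100 mm across, from 307 to 330 mm above the bench. The gooseneck comes from behind (the magnifier's +x); the round base (130 mm, 26 mm high) stands 125 mm behind. Below and in front it is free, but for the bearing ring on the bench.
- tray: the ball tray: steel disc 60 mm across, 6 mm thick, with a flat strip to the handle, 0.10 to 0.17 kg without the ball. Origin under the middle of the disc, +x away from the handle, z up.
- comparator: dial comparator: origin on the bench under its tip, -x to its front. Grey base 110 mm wide, from 55 mm before to 120 mm behind the origin, 36 mm high; steel table on it, top at 44 mm, reaching 40 mm before the origin, a 5 mm high back stop behind the tray. Column 25 mm thick, 248 mm high, 88 mm behind.
- spindle: the comparator's upright measuring spindle, which the lever lifts; see spindle_tip.
- magnifier: the bench magnifier: origin on the bench under the middle of its lens.
- race: bystander: steel bearing ring, 90 mm across, 20 mm high, lying under the lens.
- caliper: bystander: digital caliper, 235 mm long, lying flat between comparator and magnifier.
- driver: bystander: yellow screwdriver, 210 mm long, lying on the right.
- spray: bystander: spray can, 53 mm across, 155 mm high, standing far back in the middle.
- grease: bystander: amber jar, 64 mm across, 62 mm high, on the right.
- bin: bystander: blue open bin, 140 x 100 x 60 mm, on the left.
- spanner: bystander: steel spanner, 170 mm long, lying on the left.
- ball: the same ball; its axes turn as it rolls, so use ball_center.
Not all that is in view belongs to the job. Leave any orange or red look-alike of the comparator alone.

How it is judged:
By the outcome, as a careful person would: the job done as asked, in the order asked, and still so for the second after the job is handed in, while the arm keeps its last pose, push and grip.
It also fails if it takes over 58 s, if anything falls off the work surface, if the arm or the gripper's body presses on something with over 40 N, if the wrist force passes 120 N, or if a joint passes its speed limit or range.

## Working session

There is one attempt and no reset: what is moved stays moved. The work goes in short steps, Python scripts to look and compute and a tool call to move; the robot and the scene stay as the last step left them, time stands still between calls to the robot, and variables do not carry over. Pictures are saved under pics/ and viewed, at most 10 in all, crops included, and the job is handed in when it is done.

Besides the shell and the picture viewer there is one more tool, called by a JSON object that holds its "fn" and its "kwargs". jog_arm: Moves the arm, as the interface text tells. Its arguments: {"type":"object","properties":{"increments":{"type":"array","items":{"type":"array","items":{"type":"number"}}},"grip_force":{"type":"number"}},"required":["increments"]}

```bash
mkdir -p pics
cat > h.py <<'E'
import numpy as np, cv2
from bench import robot, vision, job
def grab(n):
    r=vision.read_camera(n); np.savez(f'pics/{n}.npz',**r); return r
def load(n): return dict(np.load(f'pics/{n}.npz'))
def pt(r,u,v,d):  # pixel+depth to world
    c=np.linalg.inv(r['intrinsics'])@[u,v,1]*d
    V=np.linalg.inv(r['view']); return V[:3,:3]@c+V[:3,3]
def cloud(r):
    v,u=np.mgrid[:480,:640]; d=r['depth']
    c=np.stack([u*d,v*d,d],-1)@np.linalg.inv(r['intrinsics']).T
    V=np.linalg.inv(r['view']); return c@V[:3,:3].T+V[:3,3]
def onplane(r,u,v,z):
    V=np.linalg.inv(r['view']); c=V[:3,:3]@np.linalg.inv(r['intrinsics'])@[u,v,1]; o=V[:3,3]
    return o+c*(z-o[2])/c[2]
def px(r,p):
    c=r['view']@np.append(p,1); q=r['intrinsics']@c[:3]; return q[:2]/q[2]
E
python3 - <<'E'
from h import *
for n in ('scene','top'):
    r=grab(n); cv2.imwrite(f'pics/{n}1.png',r['color'][...,::-1])
    print(n,np.linalg.inv(r['view'])[:3].round(3).tolist())
print(robot.read_state())
E
```

```text
scene [[0.511, 0.477, -0.715, 1.445], [0.859, -0.279, 0.428, -0.633], [0.004, -0.834, -0.552, 0.933]]
top [[0.017, -0.989, 0.148, 0.323], [-1.0, -0.015, 0.01, -0.074], [-0.008, -0.148, -0.989, 1.407]]
{'time': 0.1, 'qpos': array([ 87.73169114,  28.74966397, -24.45311752,  88.88580357,
        12.65177131,  65.21958773, -12.04971402]), 'qvel': array([ 0.00646149, -0.12119112, -0.07671088, -0.09452933,  0.02266471,
       -0.03777778,  0.01576178]), 'joint_efforts': array([-1.15562993e-02, -5.70808446e+01, -5.83839342e+00, -2.81743759e+01,
        1.05789327e-02,  5.74396676e-03, -7.26664143e-05]), 'tool_pos': array([ 0.19357951, -0.61984779,  0.2303455 ]), 'orientation': array([-1.79898306e+02, -2.54652597e-03,  1.73503175e+01]), 'force': array([0.24790428, 0.37541976, 0.31502748]), 'moment': array([-0.10570756, -0.0149142 ,  0.04109744]), 'gripper_force': 0.0, 'opening': 0.9998392603796048}
```

View pics/scene1.png

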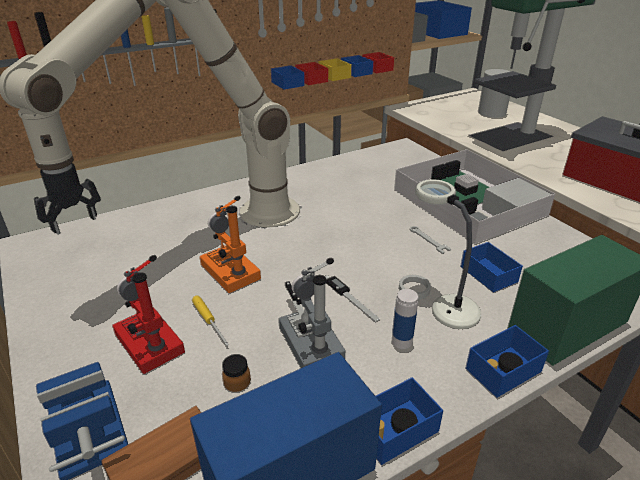

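View pics/top1.png

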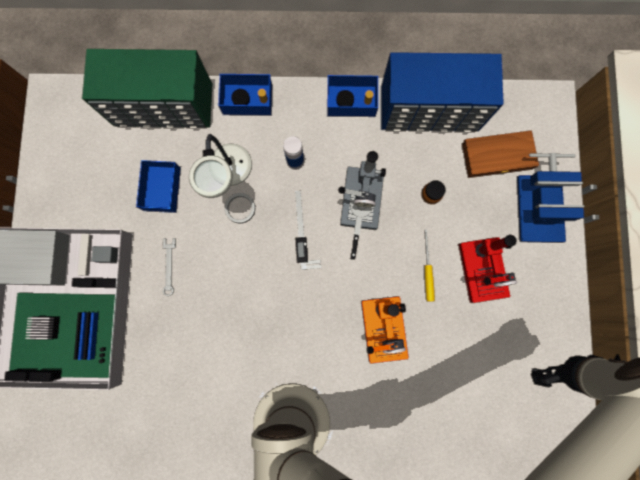

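The scene shows three comparators: red at scene (145,325), orange at (230,255) and grey at (315,320). In the top view they are at (485,268), (385,328) and (362,197). Grey fits the description: it has the tray, with its black handle at top (354,247), and it isn't an orange or red look-alike. The lens is at top (211,175). I'll confirm with one enlarged crop.

Run:
```python
from h import *
t=load('top'); s=load('scene')
a=cv2.resize(t['color'][140:270,310:410],None,fx=4,fy=4,interpolation=cv2.INTER_CUBIC)
b=cv2.resize(s['color'][250:370,265:360],(400,505),interpolation=cv2.INTER_CUBIC)
a=a[:505]
cv2.imwrite('pics/crop.png',np.hstack([a[:505],b])[...,::-1])
C=cloud(t); 
for u,v in [(354,247),(354,240),(352,256),(341,190),(372,157),(362,205),(211,175),(240,208),(350,190),(360,215)]: print(u,v,C[v,u].round(3))
# base orientation: points with z 30-40mm near comparator
hsv=cv2.cvtColor(t['color'],cv2.COLOR_RGB2HSV)
m=(C[...,2]>.028)&(C[...,2]<.05); m[:155]=0;m[232:]=0;m[:,:335]=0;m[:,390:]=0
p=C[m][:,:2].astype(np.float32); print(len(p),cv2.minAreaRect(p))
# white ring
g=(C[...,2]>.30)&(C[...,2]<.345); g[:140]=0; g[210:]=0; g[:,:180]=0; g[:,245:]=0
q=C[g]; print(len(q),cv2.minEnclosingCircle(q[:,:2].astype(np.float32)),q.mean(0))
```

```text
354 247 [ 0.49  -0.168  0.063]
354 240 [ 0.323 -0.074  1.407]
352 256 [ 0.465 -0.163  0.055]
341 190 [ 0.615 -0.123  0.221]
372 157 [ 0.693 -0.198  0.25 ]
362 205 [ 0.593 -0.183  0.145]
211 175 [0.621 0.183 0.323]
240 208 [ 0.612  0.17  -0.01 ]
350 190 [ 0.618 -0.147  0.21 ]
360 215 [ 0.584 -0.185  0.051]
1413 ((0.632915735244751, -0.191249281167984), (0.10989784449338913, 0.19282250106334686), 83.51962280273438)
1588 ((0.6381067633628845, 0.18603000044822693), 0.07097599655389786) [0.62256505 0.18542138 0.32607458]
```

View pics/crop.png

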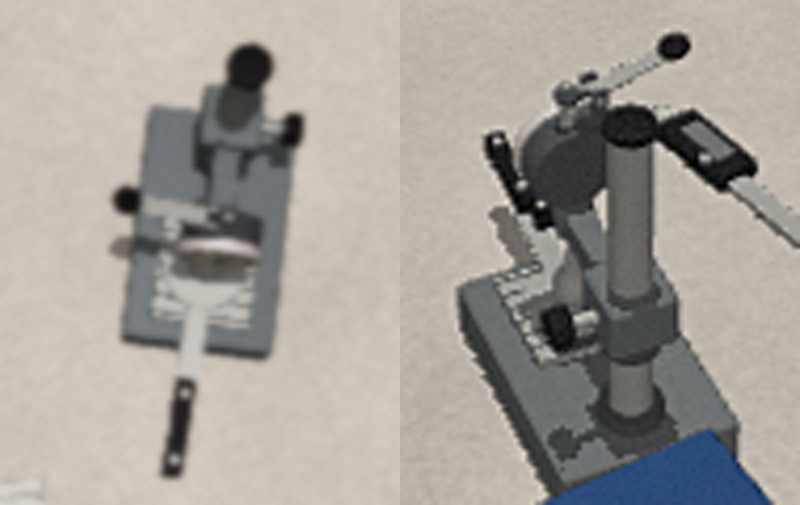

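The enlarged crop confirms it. In the left half, the grey comparator has the tray strip and black handle (handle about full-image top (354,247)) and the lever pad sticks out left at about (341,190). Next I'll measure precisely.

Run:
```python
from h import *
t=load('top'); C=cloud(t); hsv=cv2.cvtColor(t['color'],cv2.COLOR_RGB2HSV)
def blob(box,vmax,z):
    u0,u1,v0,v1=box; m=np.zeros((480,640),np.uint8); m[v0:v1,u0:u1]=(t['color'][v0:v1,u0:u1].max(-1)<vmax)
    n,l,st,ce=cv2.connectedComponentsWithStats(m); k=1+st[1:,4].argmax()
    vv,uu=np.nonzero(l==k); P=np.array([onplane(t,a,b,z)[:2] for a,b in zip(uu,vv)])
    return ce[k],st[k,4],P.mean(0),cv2.minAreaRect(P.astype(np.float32)),P
r=blob((345,365,232,262),75,.062); print('grip',r[:4]); P=r[4]; w=np.linalg.svd(P-P.mean(0))[2][0]; print('yaw',np.degrees(np.arctan(w[1]/w[0])))
print('pad',blob((333,346,183,198),75,.218)[:4])
print('column',blob((362,382,148,168),60,.248)[:3])
# ring: white
m=np.zeros((480,640),np.uint8); m[150:202,180:238]=t['color'][150:202,180:238].min(-1)>0
for thr in (205,220,235):
    q=((t['color'].min(-1)>thr)&(C[...,2]>.29)&(C[...,2]<.35)); q[:150]=0;q[202:]=0;q[:,:180]=0;q[:,240:]=0
    pts=C[q]; c,rad=cv2.minEnclosingCircle(pts[:,:2].astype(np.float32)); print(thr,len(pts),c,rad)
```

```text
grip (array([354.24489796, 245.97959184]), np.int32(49), array([ 0.49301396, -0.16868313]), ((0.49389350414276123, -0.16898266971111298), (0.0101045286282897, 0.037356775254011154), 83.24691009521484))
yaw -6.797617777721981
pad (array([341.57575758, 189.57575758]), np.int32(33), array([ 0.61672259, -0.12489585]), ((0.6169194579124451, -0.12470528483390808), (0.013031164184212685, 0.012668219394981861), 0.5437363982200623))
column (array([371.25454545, 158.40909091]), np.int32(110), array([ 0.69007552, -0.19685885]))
205 386 (0.6163954138755798, 0.18470633029937744) 0.043102581053972244
220 0 (0.0, 0.0) 0.0
235 0 (0.0, 0.0) 0.0
```

{"fn": "jog_arm", "kwargs": {"increments": [[0,0,-4,0,0],[0,0,-8,0,0],[2,-1.3,-11,4,0],[5.2,-3.2,-13,10,0],[8.6,-5.4,-13,16,0],[12,-7.5,-13,22,0],[15.4,-9.7,-13,24.4,0],[18.8,-11.8,-13,24.4,0],[22.2,-14,-13,24.4,0],[24,-15.1,-13,24.4,0]]}}

```text
time: 0.93
tool_pos: [0.3816, -0.3994, 0.3615]
orientation: [-179.9, -0.1, -6.7]
force: [0.8, 1.2, 0.4]
opening: 0.002
gripper_force: 0.0
```

{"fn": "jog_arm", "kwargs": {"increments": [[0,0,0,0,0]]}}

```text
time: 1.02
tool_pos: [0.3827, -0.3986, 0.3617]
orientation: [-179.9, -0.1, -6.5]
force: [-0.4, 0.1, -0.4]
opening: -0.002
gripper_force: 0.0
```

{"fn": "jog_arm", "kwargs": {"increments": [[1,-2.5,0,0,0],[2.2,-6,0,0,0],[3.7,-10,0,0,0],[5.2,-14,0,0,0],[6.6,-18,0,0,0],[7.9,-21.5,0,0,0],[8.7,-23.5,0,0,0],[8.9,-24.1,0,0,0],[8.9,-24.1,0,0,0],[8.9,-24.1,0,0,0]]}}

```text
time: 1.85
tool_pos: [0.4952, -0.178, 0.3609]
orientation: [180.0, 0.1, -7.1]
force: [-0.4, -1.2, -0.4]
opening: 0.002
gripper_force: 0.0
```

Run:
```python
from h import *
w=grab('wrist'); cv2.imwrite('pics/wrist1.png',w['color'][...,::-1])
s=robot.read_state(); print(s['tool_pos'],s['orientation'],s['qpos'],np.linalg.inv(w['view'])[:3].round(3).tolist())
```

```text
[ 0.49488888 -0.17874604  0.36088645] [ 1.79958112e+02  5.91842567e-02 -7.21326671e+00] [ 50.63275438  11.12559451 -38.91009334  96.33881575   7.25226601
  75.13124366 -86.83747876] [[-0.124, -0.945, -0.303, 0.573], [-0.992, 0.118, 0.037, -0.188], [0.001, 0.305, -0.952, 0.502]]
```

View pics/wrist1.png

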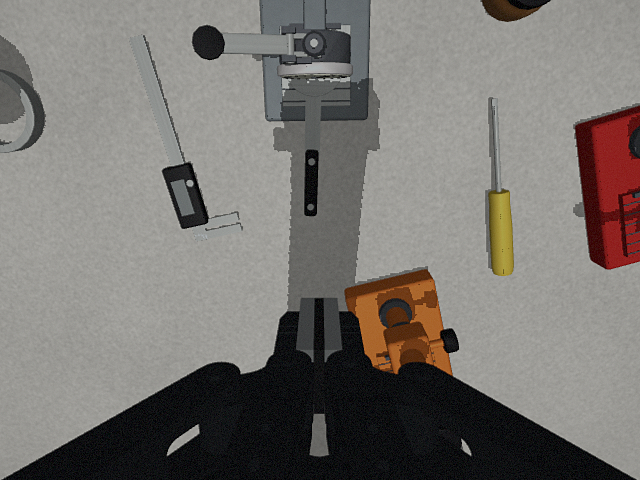

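The wrist view shows the lever pad at (208,42), the spindle cap at (315,42) and the handle centred at (311,183). I'll measure these three.

Run:
```python
from h import *
t=load('wrist'); 
def blob(box,vmax,z):
    u0,u1,v0,v1=box; m=np.zeros((480,640),np.uint8); m[v0:v1,u0:u1]=(t['color'][v0:v1,u0:u1].max(-1)<vmax)
    m=cv2.morphologyEx(m,cv2.MORPH_CLOSE,np.ones((9,9)))
    n,l,st,ce=cv2.connectedComponentsWithStats(m); k=1+st[1:,4].argmax()
    vv,uu=np.nonzero(l==k); P=np.array([onplane(t,a,b,z)[:2] for a,b in zip(uu,vv)])
    w=np.linalg.svd(P-P.mean(0))[2][0]
    print(ce[k],st[k,4],P.mean(0).round(4),cv2.minAreaRect(P.astype(np.float32)),'yaw',np.degrees(np.arctan(w[1]/w[0])))
blob((295,328,140,225),60,.062); blob((185,224,20,62),60,.218)
print('cap',onplane(t,315,42,.217))
C=cloud(t); print(C[42,208],C[170,311],C[42,315])
```

```text
[310.72842348 182.06098964] 869 [ 0.494  -0.1704] ((0.4934210777282715, -0.1703188270330429), (0.013832100667059422, 0.06979840248823166), 81.15461730957031) yaw -8.997545189373595
[207.86565421  42.18107477] 856 [ 0.6156 -0.1253] ((0.6155768632888794, -0.1254434883594513), (0.019064342603087425, 0.018911020830273628), 8.159449577331543) yaw 45.947693507748184
cap [ 0.60774438 -0.19062488  0.217     ]
[ 0.61596805 -0.12513119  0.21662168] [ 0.50643871 -0.17227418  0.05993571] [ 0.60870948 -0.1906871   0.20915823]
```

{"fn": "jog_arm", "kwargs": {"increments": [[2,-1.2,0,0,0],[5,-3,0,0,0],[8.5,-5.1,0,0,0],[10.7,-6.5,1,0,0],[11.3,-6.9,4,0,0],[11.3,-6.9,7,0,0],[11.3,-6.9,9.5,0,0],[11.3,-6.9,11,0,0],[11.3,-6.9,11.5,0,0],[11.3,-6.9,11.5,0,0]]}}

```text
time: 2.73
tool_pos: [0.615, -0.1244, 0.2444]
orientation: [180.0, 0.2, -7.2]
force: [0.5, -0.4, -0.0]
opening: -0.0
gripper_force: 0.0
```

{"fn": "jog_arm", "kwargs": {"increments": [[0,0,0,0,0],[0,0,0,0,0]]}}

```text
time: 2.9
tool_pos: [0.6173, -0.1228, 0.2479]
orientation: [180.0, -0.1, -7.1]
force: [0.1, 0.0, 0.4]
opening: -0.002
gripper_force: 0.0
```

{"fn": "jog_arm", "kwargs": {"increments": [[0,0.1,1,0,0],[0,0.1,2,0,0],[0,0.1,2.5,0,0],[0,0.1,3,0,0],[0,0.1,3.5,0,0],[0,0.1,4,0,0],[0,0.1,4.5,0,0],[0,0.1,5,0,0],[0,0.1,5.3,0,0],[0,0.1,5.5,0,0]]}}

```text
time: 3.73
tool_pos: [0.6164, -0.1231, 0.1909]
orientation: [180.0, -0.0, -7.1]
force: [-0.8, 0.5, 2.0]
opening: -0.002
gripper_force: 1.0
```

{"fn": "jog_arm", "kwargs": {"increments": [[0,0,0.1,0,0],[0,0,0.2,0,0],[0,0,0.3,0,0],[0,0,0.4,0,0],[0,0,0.4,0,0]]}}

```text
time: 4.15
tool_pos: [0.6166, -0.1234, 0.189]
orientation: [179.9, -0.1, -7.1]
force: [-3.6, 0.8, 9.3]
opening: -0.001
gripper_force: 4.6
```

{"fn": "jog_arm", "kwargs": {"increments": [[0,0,0.1,0,0],[0,0,0.2,0,0],[0,0,0.2,0,0]]}}

```text
time: 4.4
tool_pos: [0.6168, -0.1235, 0.1885]
orientation: [179.9, -0.1, -7.1]
force: [-6.9, -0.7, 17.7]
opening: 0.001
gripper_force: 8.5
```

{"fn": "jog_arm", "kwargs": {"increments": [[0,0,-1,0,0],[0,0,-3,0,0],[0,0,-6,0,0],[0,0,-9,0,0],[0,0,-11,0,0],[-3,1,-12,0,8.5],[-7,2.5,-12,1,8.5],[-10.5,4,-12,2,8.5],[-12,4.6,-12,2,8.5],[-12.5,4.8,-12,2,8.5]]}}

```text
time: 5.23
tool_pos: [0.483, -0.157, 0.3052]
orientation: [179.8, 0.1, -9.3]
force: [-0.4, -0.9, 0.1]
opening: 0.706
gripper_force: 0.0
```

{"fn": "jog_arm", "kwargs": {"increments": [[0,0,0,0,8.5],[0,0,0,0,8.5],[0,0,0,0,8.5]]}}

```text
time: 5.48
tool_pos: [0.4876, -0.1545, 0.3055]
orientation: [-180.0, -0.1, -9.0]
force: [0.3, 0.1, -1.0]
opening: 0.992
gripper_force: 0.0
```

Run:
```python
from h import *
w=grab('wrist'); cv2.imwrite('pics/wrist2.png',w['color'][...,::-1])
s=robot.read_state(); print(s['tool_pos'],s['orientation'],s['opening'])
C=cloud(w); 
p=np.array([.6157,-.1253,.188]); u,v=px(w,p).round().astype(int); print(u,v)
m=(w['color'].max(-1)<60)&(C[...,2]>.15)&(C[...,2]<.24)&(np.linalg.norm(C[...,:2]-p[:2],axis=-1)<.03); print(m.sum(),C[m].mean(0))
m=(w['color'].max(-1)<60)&(C[...,2]>.04)&(C[...,2]<.075)&(np.linalg.norm(C[...,:2]-[.494,-.17],axis=-1)<.05); vv,uu=np.nonzero(m)
P=np.array([onplane(w,a,b,.062)[:2] for a,b in zip(uu,vv)],np.float32); print(len(P),C[m].mean(0),cv2.minAreaRect(P))
```

```text
[ 0.48764449 -0.15435134  0.30533703] [-1.79936807e+02 -3.93279683e-02 -8.95884327e+00] 0.9927459877730497
229 19
970 [ 0.615778   -0.12447032  0.18663594]
1033 [ 0.49341149 -0.17019602  0.0603717 ] ((0.4927012324333191, -0.1702117770910263), (0.013100159354507923, 0.0693238154053688), 81.35572814941406)
```

View pics/wrist2.png

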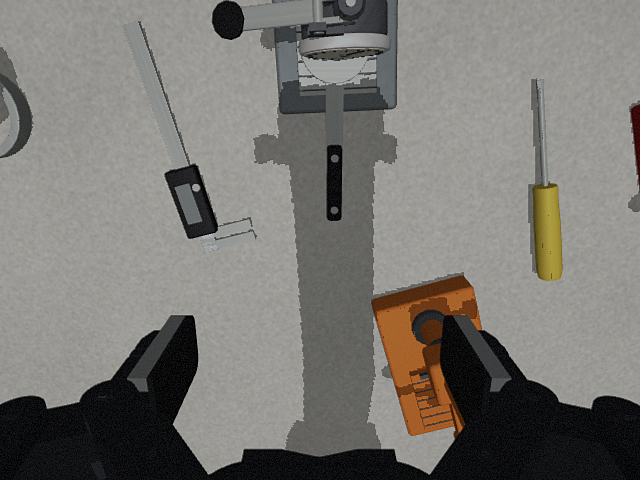

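The picture shows the lever down (pad at (229,19), z ≈ 0.187) and the handle at (334,183). Now I'll descend to the handle.

{"fn": "jog_arm", "kwargs": {"increments": [[0.4,0.7,1.5,0,8.5],[0.8,1.45,4.5,0,8.5],[0.8,1.45,8.3,0,8.5],[0.8,1.45,12.2,0,8.5],[0.8,1.45,16,0,8.5],[0.8,1.45,19.2,0,8.5],[0.8,1.45,21,0,8.5],[0.8,1.45,22,0,8.5],[0.8,1.45,22.3,0,8.5],[0.8,1.45,22.3,0,8.5]]}}

```text
time: 6.37
tool_pos: [0.4926, -0.17, 0.0819]
orientation: [-179.9, 0.0, -9.0]
force: [0.4, -1.0, -0.1]
opening: 0.994
gripper_force: 0.0
```

{"fn": "jog_arm", "kwargs": {"increments": [[0,0,0,0,8.5],[0,0,0,0,8.5]]}}

```text
time: 6.53
tool_pos: [0.4935, -0.171, 0.0838]
orientation: [180.0, -0.2, -9.0]
force: [0.2, 0.5, -1.1]
opening: 0.994
gripper_force: 0.0
```

{"fn": "jog_arm", "kwargs": {"increments": [[0,-0.1,1,0,8.5],[0,-0.1,2.5,0,8.5],[0,-0.1,3.9,0,8.5],[0,-0.1,4.6,0,8.5],[0,-0.1,4.8,0,6],[0,-0.1,4.8,0,4],[0,-0.1,4.8,0,3],[0,-0.1,4.8,0,2.4],[0,-0.1,4.8,0,2.2],[0,-0.1,4.8,0,2.2]], "grip_force": 20}}

```text
time: 7.37
tool_pos: [0.4926, -0.1699, 0.0349]
orientation: [180.0, -0.1, -9.1]
force: [0.7, -0.4, 0.4]
opening: 0.253
gripper_force: 0.0
```

{"fn": "jog_arm", "kwargs": {"increments": [[0,0,0,0,2.0],[0,0,0,0,1.8],[0,0,0,0,1.6],[0,0,0,0,1.5],[0,0,0,0,1.4],[0,0,0,0,1.3],[0,0,0,0,1.2],[0,0,0,0,0.9],[0,0,0,0,0.5],[0,0,0,0,0]]}}

```text
time: 8.2
tool_pos: [0.4922, -0.1696, 0.0343]
orientation: [-180.0, -0.0, -9.0]
force: [-0.6, 0.7, 0.9]
opening: 0.156
gripper_force: 20.3
```

{"fn": "jog_arm", "kwargs": {"increments": [[0,0,0,0,0],[0,0,0,0,0],[0,0,0,0,0],[0,0,0,0,0]], "grip_force": 90}}

```text
time: 8.53
tool_pos: [0.4922, -0.1696, 0.0344]
orientation: [-180.0, -0.0, -9.0]
force: [-0.7, 2.0, 1.7]
opening: 0.145
gripper_force: 89.4
```

Run:
```python
from h import *
w=grab('wrist'); cv2.imwrite('pics/wrist3.png',w['color'][...,::-1])
s=robot.read_state(); print(s)
```

```text
{'time': 8.5833, 'qpos': array([  40.47607104,   33.94749025,  -30.26085206,  114.65172406,
         26.9736385 ,   38.33051343, -106.15241843]), 'qvel': array([-0.04913164,  0.0383861 , -0.08595717, -0.02481731, -0.01788997,
        0.00887677,  0.14532669]), 'joint_efforts': array([  0.56425631, -49.13549781,  -6.78360209, -17.75586784,
         0.18928416,  -0.05503515,  -0.08784931]), 'tool_pos': array([ 0.49216541, -0.16957693,  0.03433955]), 'orientation': array([-1.79994027e+02, -3.99496443e-03, -9.03908180e+00]), 'force': array([-0.29179464,  1.66560475,  1.58489543]), 'moment': array([ 0.23193165, -0.00682354,  0.13425888]), 'gripper_force': 89.42369341850281, 'opening': 0.14428119682927062}
```

View pics/wrist3.png

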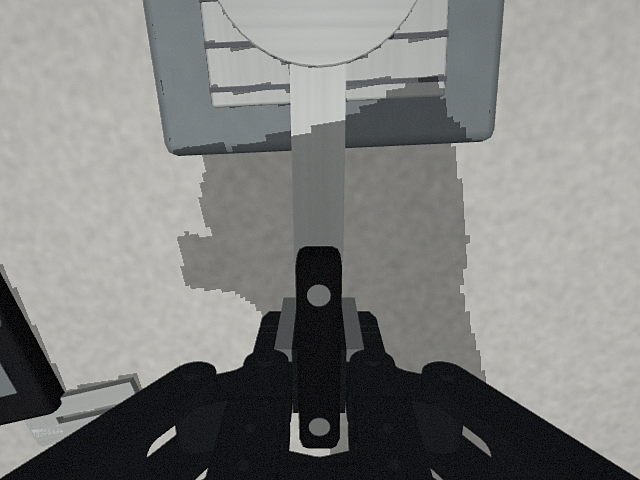

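The handle is gripped centrally at (319,345) in the image, with the strip straight. Next a 2 mm lift, then I'll draw the tray out forwards gently.

{"fn": "jog_arm", "kwargs": {"increments": [[0,0,-0.1,0,0],[0,0,-0.2,0,0],[0,0,-0.25,0,0],[-0.15,0,-0.25,0,0],[-0.45,0,-0.25,0,0],[-0.9,0,-0.25,0,0],[-1.5,0,-0.25,0,0],[-2.2,0.1,-0.25,0,0],[-2.9,0.1,-0.25,0,0],[-3.6,0.1,-0.25,0,0]]}}

```text
time: 9.42
tool_pos: [0.4553, -0.165, 0.0368]
orientation: [180.0, 0.0, -9.1]
force: [0.2, 1.0, -1.9]
opening: 0.148
gripper_force: 89.1
```

{"fn": "jog_arm", "kwargs": {"increments": [[-0.7,0,0,0,0],[-1.4,0.1,0,0,0],[-2.1,0.1,0,0,0],[-2.8,0.1,0,0,0],[-3.5,0.1,0,0,0],[-4.2,0.1,0,0,0],[-4.8,0.1,0,0,0],[-5.3,0.1,0,0,0],[-5.6,0.1,0,0,0],[-5.7,0.1,0,0,0]]}}

```text
time: 10.25
tool_pos: [0.3994, -0.157, 0.0368]
orientation: [180.0, 0.0, -9.0]
force: [0.5, 0.3, -2.1]
opening: 0.145
gripper_force: 89.1
```

Run:
```python
from h import *
w=grab('wrist'); s=robot.read_state(); print(s['tool_pos'],s['orientation'],s['force'],s['opening'])
t=grab('scene'); 
a=w['color'][:300,120:520]; b=cv2.resize(t['color'][220:360,210:370],(343,300))
cv2.imwrite('pics/m.png',np.hstack([a,b])[...,::-1])
```

```text
[ 0.39960965 -0.15707917  0.03684018] [ 1.79993532e+02  5.12756346e-03 -9.05472572e+00] [ 0.32554369  0.51642138 -2.16838877] 0.1460611744658454
```

View pics/m.png

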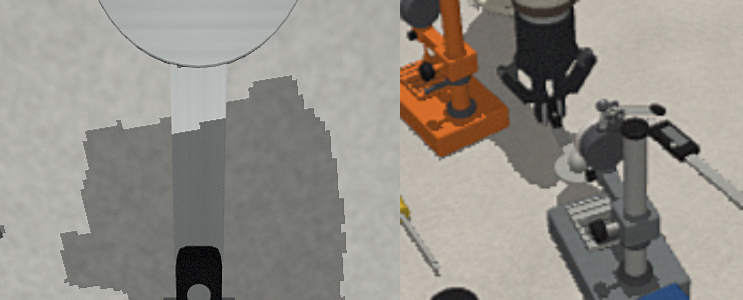

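The tray is out with the ball sitting on it. I'll refine the lens position from both views before carrying it.

Run:
```python
from h import *
from scipy.optimize import least_squares
for n,(u0,u1,v0,v1) in {'top':(180,245,145,205),'scene':(405,465,165,215)}.items():
    t=load(n); C=cloud(t); hsv=cv2.cvtColor(t['color'],cv2.COLOR_RGB2HSV)
    m=np.zeros((480,640),bool); m[v0:v1,u0:u1]=True
    m&=(C[...,2]>.30)&(C[...,2]<.34)&(hsv[...,2]>120)&(hsv[...,1]<60)
    k=cv2.morphologyEx(m.astype(np.uint8),cv2.MORPH_OPEN,np.ones((3,3)))
    cs=max(cv2.findContours(k,cv2.RETR_EXTERNAL,cv2.CHAIN_APPROX_NONE)[0],key=len)
    h=cv2.convexHull(cs); e=cv2.fitEllipse(cs); 
    P=np.array([onplane(t,*q[0],.32)[:2] for q in cs])
    f=least_squares(lambda x:np.linalg.norm(P-x[:2],axis=1)-x[2],[.617,.185,.05],loss='soft_l1',f_scale=.002)
    print(n,m.sum(),e,'proj',onplane(t,*e[0],.32),'circ',f.x, C[m].mean(0))
# ball from wrist/scene
s=load('scene');print(px(s,[.516,-.176,.063]))
w=load('wrist');print(px(w,[.516,-.176,.063]))
```

```text
top 1423 ((209.69912719726562, 176.0425262451172), (40.47610855102539, 42.39881134033203), 47.22212600708008) proj [0.61931632 0.18704571 0.32      ] circ [0.61963705 0.18715481 0.04905235] [0.61813397 0.18580615 0.32610218]
scene 630 ((434.5296936035156, 191.02989196777344), (21.837108612060547, 36.78154754638672), 102.93611907958984) proj [0.61556994 0.18657696 0.32      ] circ [0.61036594 0.18725084 0.05199632] [0.6221446  0.17972394 0.32650249]
[292.38350243 294.23145852]
[316.86598795 -80.35212464]
```

{"fn": "jog_arm", "kwargs": {"increments": [[0,0,-0.2,0,0],[0,0,-0.6,0,0],[0,0,-1.2,0,0],[0,0,-2,0,0],[0,0,-3,0,0],[0,0,-4,0,0],[0,0,-4.8,0,0],[0,0,-5.4,0,0],[0,0,-5.8,0,0],[0,0,-6,0,0]]}}

```text
time: 11.18
tool_pos: [0.4003, -0.1574, 0.0976]
orientation: [180.0, -0.1, -9.1]
force: [-0.2, 0.5, -1.9]
opening: 0.147
gripper_force: 89.1
```

Run:
```python
from h import *
w=grab('wrist'); s=grab('scene'); t=grab('top'); c=np.linalg.inv(w['view'])[:3,3]; print('cam',c,robot.read_state()['tool_pos'])
for n,r in (('scene',s),('top',t)):
    u,v=px(r,c).round().astype(int); z=(r['view']@np.append(c,1))[2]; print(n,u,v,z); print(r['depth'][v-3:v+4,u-3:u+4].round(2))
# gripper/wrist points ahead of TCP in tool x, by height
p=np.vstack([cloud(s).reshape(-1,3),cloud(t).reshape(-1,3)]); a=np.radians(-9.05); T=robot.read_state()['tool_pos']
d=p-T; x=d[:,0]*np.cos(a)+d[:,1]*np.sin(a); y=-d[:,0]*np.sin(a)+d[:,1]*np.cos(a)
for h in np.arange(.05,.45,.03):
    m=(d[:,2]>h)&(d[:,2]<h+.03)&(abs(y)<.08)&(abs(x)<.15)&~((x>.1)&(d[:,2]<.16)); print(h.round(2),m.sum(),x[m].max().round(3) if m.any() else '')
a=s['color'][100:400,150:550]; b=cv2.resize(t['color'][130:280,180:420],(480,300))
```

```text
cam [ 0.47707474 -0.17038145  0.23934918] [ 0.39983794 -0.15716387  0.09679327]
scene 285 231 1.273853644965915
[[1.35 1.35 1.34 1.35 1.35 1.35 1.35]
 [1.34 1.34 1.34 1.34 1.35 1.36 1.36]
 [1.34 1.34 1.35 1.35 1.36 1.36 1.36]
 [1.35 1.35 1.35 1.35 1.35 1.35 1.36]
 [1.35 1.34 1.35 1.34 1.35 1.36 1.37]
 [1.35 1.35 1.35 1.35 1.35 1.36 1.7 ]
 [1.35 1.35 1.35 1.36 1.37 1.37 1.7 ]]
top 360 243 1.1764197549513138
[[1.3  1.31 1.31 1.3  1.3  1.3  1.31]
 [1.31 1.3  1.31 1.3  1.3  1.3  1.3 ]
 [1.3  1.3  1.3  1.3  1.3  1.3  1.3 ]
 [1.3  1.31 1.3  1.31 1.3  1.3  1.3 ]
 [1.3  1.31 1.3  1.31 1.31 1.3  1.3 ]
 [1.3  1.3  1.3  1.3  1.3  1.31 1.42]
 [1.31 1.3  1.31 1.42 1.41 1.42 1.42]]
0.05 273 0.021
0.08 465 0.025
0.11 186 0.04
0.14 289 0.042
0.17 292 0.043
0.2 314 0.043
0.23 333 0.043
0.26 350 0.043
0.29 360 0.046
0.32 383 0.054
0.35 761 0.055
0.38 1581 0.054
0.41 1543 0.025
0.44 1220 -0.007
```

{"fn": "jog_arm", "kwargs": {"increments": [[0,-0.2,-0.1,0,0],[-0.1,-0.6,-0.2,0,0],[-0.2,-1.2,-0.4,0,0],[-0.3,-2,-0.6,0,0],[-0.5,-3,-0.9,0,0],[-0.7,-4.2,-1.2,0,0],[-0.9,-5.6,-1.6,0,0],[-1.1,-7,-2,0,0],[-1.3,-8.4,-2.4,0,0],[-1.6,-9.8,-2.8,0,0]]}}

```text
time: 12.17
tool_pos: [0.3997, -0.0557, 0.1254]
orientation: [-180.0, -0.0, -9.0]
force: [0.2, -0.1, -1.4]
opening: 0.144
gripper_force: 89.1
```

{"fn": "jog_arm", "kwargs": {"increments": [[-0.2,-1.4,-0.4,0,0],[-0.4,-2.8,-0.8,0,0],[-0.7,-4.2,-1.2,0,0],[-0.9,-5.6,-1.6,0,0],[-1.1,-7,-2,0,0],[-1.3,-8.4,-2.4,0,0],[-1.6,-9.8,-2.8,0,0],[-1.8,-11.2,-3.2,0,0],[-2,-12.6,-3.6,0,0],[-2.2,-14,-4,0,0]]}}

```text
time: 13.0
tool_pos: [0.3992, 0.0859, 0.1653]
orientation: [180.0, -0.0, -9.0]
force: [0.6, 0.8, -1.9]
opening: 0.144
gripper_force: 89.1
```

{"fn": "jog_arm", "kwargs": {"increments": [[-0.2,-1.3,-0.4,0,0],[-0.4,-2.5,-0.7,0,0],[-0.6,-3.7,-1.1,0,0],[-0.8,-4.9,-1.4,0,0],[-1,-6,-1.7,0,0],[-1.1,-7.1,-2,0,0],[-1.3,-8.1,-2.3,0,0],[-1.4,-8.9,-2.6,0,0],[-1.5,-9.5,-2.8,0,0],[-1.6,-9.9,-2.9,0,0]]}}

```text
time: 13.83
tool_pos: [0.3996, 0.1854, 0.1942]
orientation: [-180.0, -0.0, -9.0]
force: [-0.4, -0.6, -1.6]
opening: 0.148
gripper_force: 89.1
```

{"fn": "jog_arm", "kwargs": {"increments": [[0,-0.1,0,-0.3,0],[0,-0.1,0,-1,0],[0,-0.1,0,-2,0],[0,-0.1,0,-3.2,0],[0,-0.1,0,-4.5,0],[0,-0.1,0,-5.8,0],[0,-0.1,0,-7,0],[0,-0.1,0,-8.1,0],[0,-0.1,0,-8.7,0],[0,-0.1,0,-9,0]]}}

```text
time: 14.67
tool_pos: [0.3998, 0.1852, 0.1938]
orientation: [-180.0, -0.0, -0.0]
force: [-0.1, -0.6, -1.3]
opening: 0.145
gripper_force: 89.1
```

{"fn": "jog_arm", "kwargs": {"increments": [[0,0,0,0,0],[0,0,0,0,0]]}}

```text
time: 14.83
tool_pos: [0.3998, 0.1852, 0.1938]
orientation: [180.0, 0.0, -0.1]
force: [-0.2, 0.2, -1.7]
opening: 0.149
gripper_force: 89.1
```

Run:
```python
from h import *
w=grab('wrist'); s=robot.read_state(); print(s['tool_pos'],s['orientation'],s['force'],s['opening'],s['qpos'])
t=grab('scene'); p=grab('top')
a=cv2.resize(p['color'][130:280,150:350],(400,300)); b=cv2.resize(t['color'][130:330,290:510],(330,300))
cv2.imwrite('pics/m2.png',np.hstack([a,b])[...,::-1])
```

```text
[0.39981445 0.18520102 0.19382474] [ 1.79997339e+02 -3.96815072e-03 -5.80934062e-02] [ 0.50128834 -0.17645507 -1.31295065] 0.14614979765617958 [  19.09369743   13.96147119  -52.85063674  119.09209735   13.90395957
   53.18825464 -131.42145537]
```

View pics/m2.png

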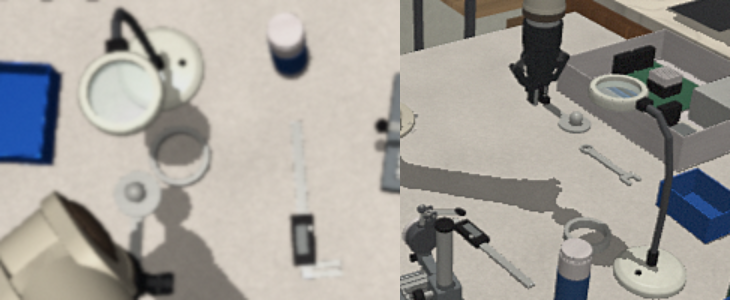

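The ball sits in the tray (top pixel about (217,226)). I'll measure the ball and the tray's tilt, then slide it under the lens.

Run:
```python
from h import *
T=np.array([.3998,.1852,.1938])
for n in('top','scene'):
    r=load(n); C=cloud(r); 
    m=(np.hypot(C[...,0]-.519,C[...,1]-.185)<.045)&(C[...,2]>.17)&(C[...,2]<.26)
    disc=m&(C[...,2]<.217)
    P=C[disc]; A=np.c_[P[:,:2]-[.519,.185],np.ones(len(P))]; f=np.linalg.lstsq(A,P[:,2],rcond=None)[0]
    vv,uu=np.nonzero(m); e=cv2.fitEllipse(cv2.convexHull(np.c_[uu,vv].astype(np.int32)))
    b=m&(C[...,2]>.221); print(n,m.sum(),b.sum(),'plane',f.round(3),'ball surf',C[b].mean(0) if b.any() else'',C[b][:,2].max() if b.any() else '','disc ctr',onplane(r,*e[0],.208))
    vv,uu=np.nonzero(b); print('ball px',uu.mean(),vv.mean(),onplane(r,uu.mean(),vv.mean(),.224))
```

```text
top 474 74 plane [ 0.018 -0.01   0.209] ball surf [0.51828879 0.18585389 0.22793244] 0.23590730436011675 disc ctr [0.51273051 0.1855931  0.208     ]
ball px 216.52702702702703 225.3783783783784 [0.51893836 0.18672116 0.224     ]
scene 248 46 plane [0.011 0.009 0.21 ] ball surf [0.52315565 0.18265202 0.22743964] 0.23366743483989283 disc ctr [0.51202242 0.18647664 0.208     ]
ball px 406.9782608695652 207.1086956521739 [0.51867781 0.18662508 0.224     ]
```

{"fn": "jog_arm", "kwargs": {"increments": [[0.1,0,0,0,0],[0.3,0,0,0,0],[0.6,0,0,0,0],[1,0,0,0,0],[1.5,0,0,0,0],[2.1,0,0,0,0],[2.7,0,0,0,0],[3.3,0,0,0,0],[3.9,0,0,0,0],[4.5,0,0,0,0]]}}

```text
time: 15.82
tool_pos: [0.4455, 0.1852, 0.1937]
orientation: [-180.0, 0.0, -0.1]
force: [-0.7, -0.8, -2.4]
opening: 0.15
gripper_force: 89.1
```

{"fn": "jog_arm", "kwargs": {"increments": [[0.6,0,0,0,0],[1.2,0,0,0,0],[1.8,0,0,0,0],[2.4,0,0,0,0],[3,0,0,0,0],[3.6,0,0,0,0],[4.1,0,0,0,0],[4.6,0,0,0,0],[5,0,0,0,0],[5.3,0,0,0,0]]}}

```text
time: 16.65
tool_pos: [0.4983, 0.1851, 0.1938]
orientation: [-180.0, -0.0, -0.1]
force: [0.4, 0.6, -1.2]
opening: 0.143
gripper_force: 89.1
```

{"fn": "jog_arm", "kwargs": {"increments": [[0.1,0,0,0,0],[0.1,0,0,0,0],[0.1,0,0,0,0],[0.1,0,0,0,0],[0.1,0,0,0,0],[0.1,0,0,0,0],[0.1,0,0,0,0],[0.1,0,0,0,0],[0.1,0,0,0,0],[0.1,0,0,0,0]]}}

```text
time: 17.48
tool_pos: [0.4988, 0.1851, 0.1938]
orientation: [180.0, -0.0, -0.1]
force: [0.2, -0.2, -1.6]
opening: 0.15
gripper_force: 89.1
```

Run:
```python
from h import *
w=grab('wrist'); s=robot.read_state(); print(s['tool_pos'],s['orientation'],s['force'],s['opening'],abs(s['qvel']).max())
t=grab('scene'); p=grab('top')
C=cloud(t); m=(np.hypot(C[...,0]-.618,C[...,1]-.185)<.02)&(C[...,2]>.221)&(C[...,2]<.25)
vv,uu=np.nonzero(m); print(m.sum(),uu.mean(),vv.mean(),onplane(t,uu.mean(),vv.mean(),.223))
a=cv2.resize(p['color'][130:280,150:410],(416,240)); b=cv2.resize(t['color'][130:330,290:510],(330,300)); a=cv2.copyMakeBorder(a,0,60,0,0,0)
cv2.imwrite('pics/m3.png',np.hstack([a,b])[...,::-1])
```

```text
[0.4988013  0.18509279 0.19381723] [ 1.79998430e+02 -1.45835758e-03 -5.17134134e-02] [ 0.35827859  0.26036516 -1.90001405] 0.14455115964347462 0.11349221702870166
50 430.64 223.7 [0.6173473  0.18735328 0.223     ]
```

View pics/m3.png

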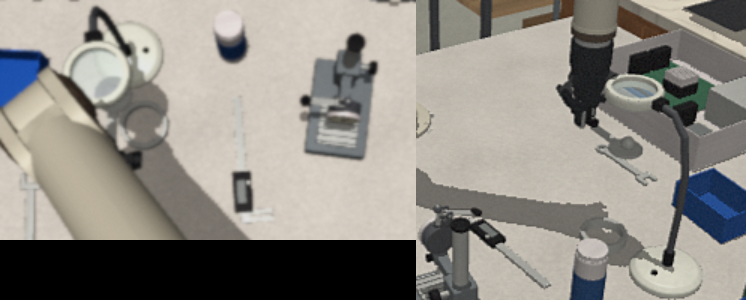

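The ball is under the lens, in its pocket at scene pixel (431,224), and measures (0.617, 0.187). The lever is still down, the other things on the bench are where they were, and the arm is still. Handing in.

```bash
python3 -c "
from bench import job; print(job.hand_in())"
```

```text
the job is handed in; nothing more can be done
None
```

The job is handed in: the lever is down at its stop, and the tray is held level and still, with the ball in its pocket under the middle of the lens, about 10 cm below the glass (no verdict was returned).

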